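Dock a phone board in the test dock

ROBOT

A 6-joint arm with a two-finger parallel gripper is mounted at the origin on the work surface. World frame = base frame: x ahead of the robot, y to its left, z up, the work surface at z = 0. Lengths are in m, angles in rad, forces in N, time in s.
With the tool pointing down it reaches from about 0.35 to 0.775 m from the base axis. Payload 5.5 kg.
Tool frame: the origin (TCP) lies between the finger pads; the fingertips stand 11 mm ahead of it and the grasp point (between the pads) lies 8 mm behind it (tips_ahead is the distance from the TCP to the fingertips, in m); z points along the fingers, y is the line along which they close (so a half turn about z gives the same grasp; the last joint's range is limited). The gripper opens to 85 mm and grips with 20 to 120 N. Pads are 22 mm wide; open, the fingers measure 114 mm over their backs; the gripper's body (76 mm by 85 mm) begins 54 mm behind the grasp point. The pads swing forward as they close: fully open they stand 13 mm farther back than shut.
Start: joints at [-1.37, 0.313, 0.046, 1.304, 0, 1.431], TCP at [0.192, -0.542, 0.242] pointing down, gripper open.
Joint ranges: [-2.76, 2.76], [-0.86, 1.69], [-1.03, 1.26], [-2.2, 2.34], [-1.47, 1.5], [-3.14, 3.14]. Speed limits (rad/s): [2.57, 2.57, 3.14, 3.14, 3.14, 3.14].

INTERFACE

Orientations are given as a unit quaternion [w, x, y, z].
In Python, from workcell import * gives the robot as it stands. The module is installed in compiled form; this text tells all that it offers.
- The arm moves only by the tool jog_arm, never from a script. Its argument "moves" is a list of rows, each an object with "fingers": the closure, from 0 (fully open) to 1 (shut); "slide": the shift along the tool's x, y, z in mm, a list of three; "angular": the turn, a rotation vector about the tool's x, y, z in degrees, a list of three. A call has 1 to 10 rows; each row is the pose to reach, as a shift and turn from the pose commanded when the call began, along the tool's axes at that moment; what a row does not reach only later rows make up. A row lasts 1/12 s, in which the tool goes at most 41.7 mm and 7.16 degrees, less where a joint would pass 70% of its speed; a pose out of reach is approached as far as the arm can. A call with a gripper value outside its range is refused whole. The fingers move at their own pace and stop on an object; "squeeze" is the grip in N (left out, the last holds). Time passes only in rows, so rows that repeat a pose let the fingers close. It gives the time, the measured TCP pose, the force, the opening and the grip force at its end, in the units of the state.
- get_state(): the state, without advancing time (a new reading comes with each control period).
- read_camera(name): name is "scene" or "top" or "wrist"; returns a dict with "color" (420x560x3 uint8, red, green, blue), "fovy" (degrees; the focal length in pixels is half the picture's height over the tangent of half this angle, whatever the lens; pixels are square), "cx", "cy" (the principal point, pixels), "D" ([k1, k2, p1, p2, k3] as OpenCV has them; the pictures are not rectified), "world_from_camera" (4x4, takes a point from camera to world coordinates); the wrist camera has in their place "tool_from_camera" (4x4, takes a point from camera to tool coordinates, whose origin is the TCP and whose axes are the flange's). Camera axes: x right, y down, z forward; pixel columns grow to the right and rows downward; lengths in m; the calibration is good to about 2 mm. A picture is of the moment at which its call begins: read the wrist's pose just before it. There is no depth.
- hand_in(): hands the job in; it is judged then, once.
Trained networks look in a picture, given as the dict that the camera call returned (one of the last four; its "shot" number tells which), for a name from the list of things; names that differ only in an ending like _2 or _b are one class to them, and where a whole thing is asked for, a point or a joint stands for the part that bears it (a point fixed in the world has none). Each returns a list of dicts, best first, with "p" (0 to 1); they miss things now and then, are a little off and sometimes report something else, mostly with a low value. They report only what shows in the picture. A call takes as long as a camera call.
- look_for(target, picture): "point" ([column, row] in pixels, amid what is visible of it).
- tip_of(target, picture): "point" ([column, row] in pixels: a listed point, or the origin of a listed thing).
The state is a dict: "clock": time; "joint_pos": joint angles; "qvel": joint speeds; "tau": joint torques, N m; "tcp_pos": TCP position; "orientation": TCP orientation; "wrist_force": force on the tool from outside, world axes, zero at the start; "ft_torque": the same for the moment, N m; "finger_gap": finger opening in m; "grip_force": force on a finger pad.
Only numpy, scipy, OpenCV 4.12 (cv2) and the standard library are available. Lean on these libraries where they do the work, as an engineer would, in place of code of your own. Each camera call takes 0.05 s, during which the arm holds its last target. There are 200 camera calls.

TASK

Dock the phone board for testing, only pushing with closed fingertips and gripping nothing: first push the red knob of the ejector cam's lever round, outwards over the open side of the dock, until the lever points straight forward and the cam's low side squarely faces the carriage's follower pad. Only then push the carriage gently forward by its upright rear plate until it is fully home in the test head. Leave the cam at its low point, and do not disturb the jar, the memory module or the screwdriver.

Things in the scene. Friction and masses are not known exactly. Their poses are not given: they have to be found in the camera images.
- dock: Board test dock, fixed on the bench: white base plate 230 x 170 mm, top 16 mm up. Origin on the bench near its middle; x = forward (the way the carriage is pushed, about away from the robot), y = left. At the forward end a grey test head (x 58 to 98, y -20 to 60 mm, top 52 mm up) with the socket; behind it the blue carriage; at the right the ejector cam.
- cam_angle (a joint): Cam angle, rad. 0 (stop): lever and high point point straight back (dock -x) at the follower; grows counter-clockwise seen from above, the knob swinging out over the dock's right side (-y); 3.14: lever straight forward (+x), low point squarely facing the follower (within 0.3 rad is good); stop at 3.45. Friction: 3 to 4 N at the knob turns it, it stays where left. Starts at 0.05 to 0.6.
- red_knob (a point): Upright red plastic knob at the lever's end, a cylinder 18 mm in diameter from 44 to 74 mm above the bench, origin at its middle (59 mm up), on an axis 62 mm from the cam's pivot. It turns with the cam. Lever bar below it: 12 mm wide, 39 to 44 mm above the bench, passing over the carriage's plate (top 36 mm; highest part of the board 44 mm).
- carriage_travel (a joint): Carriage travel (m) along dock x, positive forward. 0: its brass follower pad would touch the cam's high point; 0.020: fully home at the end stop in the test head (0.0185 or more counts). With the cam at angle a it can reach only 0.011 x (1 - cos a). About 3 N friction, no spring, stays where left. Starts between -0.010 and -0.003.
- push_plate (a point): Upright blue push plate at the carriage's rear, 60 mm wide, 5 mm thick, from 36 to 66 mm above the bench. Origin at the centre of its rear face (51 mm up), which looks back (dock -x) and is pushed forward. It moves with the carriage. Behind it there is only a rod end block 29 mm high, 29 to 41 mm farther back at carriage travel 0.
- follower_face (a point): Centre of the flat brass follower pad's front face on the carriage (34 mm wide, 12 mm high, 30 mm above the bench), in line with the cam's pivot. Moves with the carriage.
- flux_jar: Loose amber jar with white cap, 44 mm in diameter, 40 mm high, on the bench to the right of the dock; origin at the centre of its underside. Not to be disturbed.
- memory_module: Loose green memory module, 68 x 30 x 5 mm, lying on the bench to the left of the dock; origin at the centre of its underside. Not to be disturbed.
- screwdriver: Loose screwdriver with green handle, 160 mm long, 26 mm thick, lying on the bench to the left of the memory module, along the dock's x axis roughly; origin at its middle on the bench. Not to be disturbed.
- cam: The ejector cam: dark steel disc 54 mm across, 14 mm thick (24 to 38 mm above the bench), mounted 11 mm off-centre, lever on top. Origin on its vertical pivot axis, 16 mm above the bench, 30 mm forward and 55 mm right of the dock's origin. Its -x axis points along the lever to the knob and to the high point (rim 38 mm from the pivot, red dot; the low point opposite is 16 mm from it).
- carriage: The sliding carriage on two guide rods: blue anodised plate 100 x 84 mm, top 36 mm above the bench, with a black nest and the phone board clipped on it. Axes as the dock's; at travel 0 its origin is the dock's origin. An arm at its right carries the brass follower pad that faces the cam.
- cam_high (a point): The cam's high point: the rim point farthest from the pivot, at the disc's top edge, 38 mm above the bench. It turns with the cam.

How it is judged:
On the way, in this order (a step that is already met when the one before it is completed fails the run):
1. the cam is turned to its low point (within 0.3 rad) with the carriage still back (value of joint cam_angle above 2.84 rad and value of joint carriage_travel below 0 m), for 0.2 s.
2. the carriage is pushed fully home (value of joint carriage_travel above 0.0185 m), for 0.2 s.
At the end, for the whole second after the job is handed in: The cam stands at its low point (joint above 2.84 rad), the carriage is home and at rest (within 1.5 mm of its end stop), and the jar, module and screwdriver are within 10 mm of where they were (value of joint cam_angle above 2.84 rad and value of joint carriage_travel above 0.0185 m and velocity of joint carriage_travel between -0.005 and 0.005 m/s and distance of each of flux_jar, memory_module, screwdriver from where it was at the start of the episode below 0.01 m); the robot touches nothing.
It fails at once if the carriage is pushed up to or against the cam before the cam is at its low point (value of joint cam_angle below 2.75 rad and value of joint carriage_travel above -0.001 m).
It fails at once if the cam's knob or lever is pinched or forced (over 30 N) (contact force between the fingers and cam above 30 N).
It fails at once if the carriage is pinched or rammed (over 36 N) (contact force between the fingers and carriage above 36 N).
It fails at once if the jar, the memory module or the screwdriver is knocked, lifted or carried (10 mm) (distance of any of flux_jar, memory_module, screwdriver from where it was at the start of the episode above 0.01 m).
It also fails if it takes over 54 s, if anything falls off the work surface, if the arm or the gripper's body presses on something with over 40 N, if the wrist force passes 120 N, or if a joint passes its speed limit or range.

## Working session

There is one attempt and no reset: what is moved stays moved. The work goes in short steps, Python scripts to look and compute and a tool call to move; the robot and the scene stay as the last step left them, time stands still between calls to the robot, and variables do not carry over. Pictures are saved under pics/ and viewed, at most 10 in all, crops included, and the job is handed in when it is done.

Besides the shell and the picture viewer there is one more tool, called after "Emit:" by a JSON object that holds its "fn" and its "kwargs", one argument or row to a line. jog_arm: Moves the arm, as the interface text tells. Its arguments: {"type":"object","properties":{"moves":{"type":"array","items":{"type":"object","properties":{"fingers":{"type":"number"},"slide":{"type":"array","items":{"type":"number"}},"angular":{"type":"array","items":{"type":"number"}}}}},"squeeze":{"type":"number"}},"required":["moves"]}

```bash
mkdir -p pics; cat > h.py <<'E'
from workcell import *
import numpy as np, cv2
from scipy.spatial.transform import Rotation as R
def K(p):
    f=p["color"].shape[0]/2/np.tan(np.radians(p["fovy"])/2)
    return np.array([[f,0,p["cx"]],[0,f,p["cy"]],[0,0,1]])
def T(p,s=None):
    if "world_from_camera" in p: return np.array(p["world_from_camera"])
    W=np.eye(4);q=s["orientation"];W[:3,:3]=R.from_quat([q[1],q[2],q[3],q[0]]).as_matrix();W[:3,3]=s["tcp_pos"]
    return W@np.array(p["tool_from_camera"])
def at_z(p,px,z,s=None):
    u=cv2.undistortPoints(np.array([[px]],float),K(p),np.array(p["D"],float))[0,0]
    M=T(p,s);d=M[:3,:3]@[u[0],u[1],1];o=M[:3,3]
    return o+d*(z-o[2])/d[2]
def save(p,n): cv2.imwrite(f"pics/{n}.png",p["color"][:,:,::-1])
E
python3 - <<'E'
from h import *
s=get_state();print(s)
Z=dict(dock=0,red_knob=.059,push_plate=.051,follower_face=.030,flux_jar=0,memory_module=0,screwdriver=0,cam=.016,carriage=0,cam_high=.038)
for n in ("top","scene"):
    p=read_camera(n);save(p,n)
    for k,z in Z.items():
        for d in tip_of(k,p)[:1]: print(n,k,np.round(d["point"],1),round(d["p"],2),np.round(at_z(p,d["point"],z),4))
E
```

```text
{'clock': 0.0, 'joint_pos': array([-1.36959525e+00,  3.14003107e-01,  4.49575634e-02,  1.30362833e+00,
        4.81593033e-05,  1.43118697e+00]), 'qvel': array([-6.14079746e-04, -4.82635337e-04, -7.91309649e-04, -2.72339250e-04,
        1.31888988e-03,  7.18023579e-05]), 'tau': array([ 8.41090259e-04, -4.80629754e+01,  2.98531580e+01,  1.93648925e-02,
       -7.08863445e-05, -3.09836722e-06]), 'tcp_pos': array([ 0.19209022, -0.54142254,  0.24139858]), 'orientation': array([-9.39070999e-04,  9.85515700e-01,  1.69581615e-01, -4.83758088e-06]), 'wrist_force': array([ 0.03504987,  0.05605531, -1.1976234 ]), 'ft_torque': array([-0.05970583,  0.0302799 ,  0.0323785 ]), 'grip_force': 0.0, 'finger_gap': 0.08571414847276074}
top dock [364.2 207.9] 0.89 [ 0.5684 -0.1106  0.    ]
top red_knob [403.3 228.1] 0.73 [ 0.521  -0.1773  0.059 ]
top push_plate [349.5 237.6] 0.57 [ 0.5051 -0.073   0.051 ]
top follower_face [393.3 218. ] 0.64 [ 0.5436 -0.1641  0.03  ]
top flux_jar [453.2 193.5] 0.78 [ 0.5944 -0.2957  0.    ]
top memory_module [305.7 175.3] 0.9 [0.639  0.0082 0.    ]
top screwdriver [248.5 169.6] 0.65 [0.6538 0.127  0.    ]
top cam [393.8 200. ] 0.91 [ 0.5815 -0.1692  0.016 ]
top carriage [360.6 213.1] 0.7 [ 0.5578 -0.1028  0.    ]
top cam_high [401.8 216. ] 0.77 [ 0.5465 -0.1796  0.038 ]
scene dock [199.3 234. ] 0.64 [ 0.5721 -0.1138  0.    ]
scene red_knob [167.4 201. ] 0.75 [ 0.5202 -0.1814  0.059 ]
scene push_plate [214.6 194.4] 0.56 [ 0.4967 -0.0762  0.051 ]
scene follower_face [177.8 211.9] 0.86 [ 0.5276 -0.1616  0.03  ]
scene flux_jar [119.1 240.6] 0.61 [ 0.5802 -0.2929  0.    ]
scene memory_module [253.3 252.7] 0.77 [0.6353 0.0071 0.    ]
scene screwdriver [306.4 254.5] 0.56 [0.6483 0.1231 0.    ]
scene cam [175.  235.3] 0.58 [ 0.5869 -0.1652  0.016 ]
scene carriage [202.  229.2] 0.8 [ 0.5576 -0.1082  0.    ]
scene cam_high [172.3 217.5] 0.84 [ 0.5526 -0.1708  0.038 ]
```

View pics/top.png

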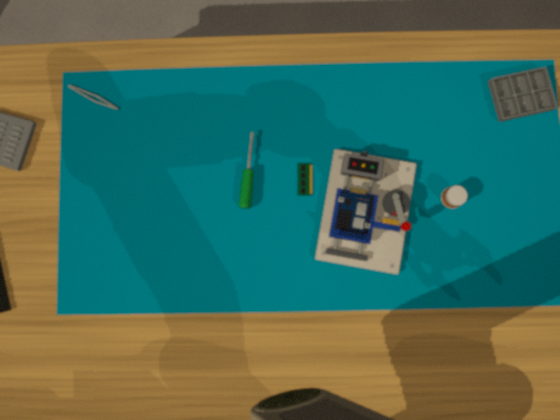

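View pics/scene.png

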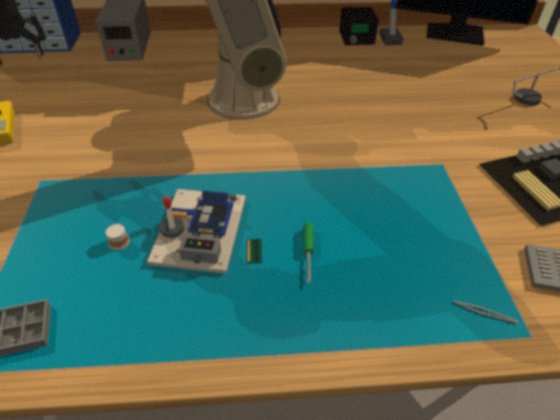

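The top view shows the dock centred near (365,210), yawed about -8° in the world. The cam is at (396,203) with the red knob at (405,227), the jar at (454,196), and the module and screwdriver to the left. The networks' points agree with both pictures. Next I go over the dock with closed fingers for a closer look.

Emit:
{"fn": "jog_arm", "kwargs": {
  "moves": [
    {"fingers": 1, "slide": [416, -277, 0], "angular": [0, 0, -70]},
    {"fingers": 1, "slide": [416, -277, 0], "angular": [0, 0, -70]},
    {"fingers": 1, "slide": [416, -277, 0], "angular": [0, 0, -70]},
    {"fingers": 1, "slide": [416, -277, 0], "angular": [0, 0, -70]},
    {"fingers": 1, "slide": [416, -277, 0], "angular": [0, 0, -70]},
    {"fingers": 1, "slide": [416, -277, 0], "angular": [0, 0, -70]},
    {"fingers": 1, "slide": [416, -277, 0], "angular": [0, 0, -70]},
    {"fingers": 1, "slide": [416, -277, 0], "angular": [0, 0, -70]},
    {"fingers": 1, "slide": [416, -277, 0], "angular": [0, 0, -70]},
    {"fingers": 1, "slide": [416, -277, 0], "angular": [0, 0, -70]}
  ],
  "squeeze": 20
}}

```text
clock: 1.93
tcp_pos: [0.4428, -0.2066, 0.2426]
orientation: [0.0, 0.708, 0.706, 0.0]
wrist_force: [0.6, -1.1, 0.9]
finger_gap: 0.0002
grip_force: 0.0
```

```bash
cat > look.py <<'E'
import sys
from h import *
s=get_state();p=read_camera("wrist");save(p,sys.argv[1])
q=s["orientation"];M=R.from_quat([q[1],q[2],q[3],q[0]]).as_matrix()
print(s["clock"],s["tcp_pos"],"yaw",np.degrees(np.arctan2(M[1,0],M[0,0])),s["joint_pos"].round(2),s["wrist_force"].round(1))
print("cam at",T(p,s)[:3,3], "view",T(p,s)[:3,2])
Z=dict(dock=0,red_knob=.059,push_plate=.051,follower_face=.030,flux_jar=0,cam=.016,carriage=0,cam_high=.038)
for k,z in Z.items():
    for d in tip_of(k,p)[:1]: print(k,np.round(d["point"],1),round(d["p"],2),np.round(at_z(p,d["point"],z,s),4))
E
python3 look.py w1
```

```text
1.9333 [ 0.44277043 -0.20659833  0.24263051] yaw 89.8586323104689 [-0.6   0.15 -0.17  1.26 -0.    0.97] [ 0.6 -1.1  0.9]
cam at [ 0.44356955 -0.12835963  0.37406322] view [ 3.57312301e-05 -3.01302064e-01 -9.53528744e-01]
dock [382.6  97.5] 0.78 [ 0.5694 -0.1088  0.    ]
red_knob [354.5 163.2] 0.75 [ 0.5264 -0.1782  0.059 ]
push_plate [336.3  60.2] 0.75 [ 0.5021 -0.0764  0.051 ]
follower_face [362.7 143. ] 0.8 [ 0.5417 -0.1595  0.03  ]
flux_jar [378.9 238.3] 0.91 [ 0.584  -0.2924  0.    ]
cam [395.3 150. ] 0.73 [ 0.5858 -0.1692  0.016 ]
carriage [372.4  92.6] 0.82 [ 0.5566 -0.1033  0.    ]
cam_high [370.7 160. ] 0.83 [ 0.5503 -0.1779  0.038 ]
```

View pics/w1.png

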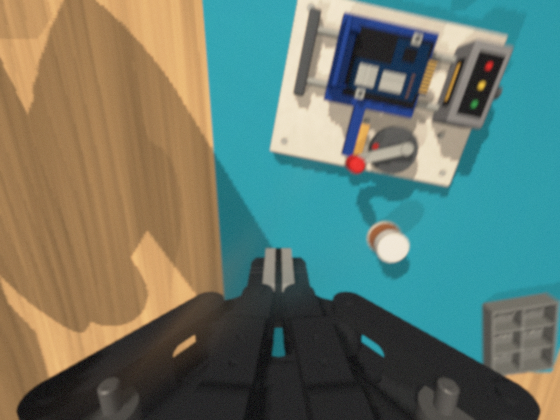

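The wrist view shows the dock's right edge from (272,152) to (450,187). The knob is at (355,163), the pivot near (407,148), the push plate is the blue edge near (338,65), and the grey rod end block is behind it at (308,50). I'll get the dock yaw from the edges and then plan the arc.

```bash
python3 - <<'E'
from h import *
s=get_state();p=read_camera("wrist")
a,b,c=[at_z(p,q,.016,s) for q in ((272,152),(450,187),(508,38))]
print(a,b,c,np.degrees(np.arctan2(*(b-a)[1::-1])),np.linalg.norm(b-a),np.degrees(np.arctan2(*(c-b)[1::-1]))-90,np.linalg.norm(c-b))
E
```

```text
[ 0.43486869 -0.17416225  0.016     ] [ 0.65752587 -0.22028807  0.016     ] [ 0.69110998 -0.05613744  0.016     ] -11.70388339253989 0.22738471327623316 -11.562761498981914 0.16755094819518204
```

Emit:
{"fn": "jog_arm", "kwargs": {
  "moves": [
    {"fingers": 1, "slide": [30, 40, 0], "angular": [0, 0, -5]},
    {"fingers": 1, "slide": [60, 77, 0], "angular": [0, 0, -9.2]},
    {"fingers": 1, "slide": [60, 77, 30], "angular": [0, 0, -9.2]},
    {"fingers": 1, "slide": [60, 77, 60], "angular": [0, 0, -9.2]},
    {"fingers": 1, "slide": [60, 77, 90], "angular": [0, 0, -9.2]},
    {"fingers": 1, "slide": [60, 77, 110], "angular": [0, 0, -9.2]},
    {"fingers": 1, "slide": [60, 77, 120], "angular": [0, 0, -9.2]},
    {"fingers": 1, "slide": [60, 77, 120], "angular": [0, 0, -9.2]},
    {"fingers": 1, "slide": [60, 77, 120], "angular": [0, 0, -9.2]}
  ]
}}

```text
clock: 3.18
tcp_pos: [0.5192, -0.1498, 0.1226]
orientation: [-0.0, 0.652, 0.758, -0.0]
wrist_force: [0.2, 0.3, 0.2]
finger_gap: 0.0
grip_force: 0.0
```

```bash
python3 look.py w2
```

```text
3.1833 [ 0.51923293 -0.14982925  0.1226345 ] yaw 98.64219746227916 [-0.43  0.31 -0.26  1.   -0.    0.99] [0.2 0.3 0.2]
cam at [ 0.50839608 -0.07254922  0.25411883] view [ 0.04511527 -0.29723705 -0.95373725]
dock [338.5 170.2] 0.83 [ 0.5679 -0.1101  0.    ]
push_plate [265.3 115.6] 0.63 [ 0.5    -0.0741  0.051 ]
follower_face [300.6 230.8] 0.88 [ 0.5406 -0.1599  0.03  ]
cam [347.1 240.4] 0.64 [ 0.585  -0.1681  0.016 ]
carriage [333.  165.5] 0.76 [ 0.5622 -0.1067  0.    ]
cam_high [309.  255.7] 0.55 [ 0.5501 -0.1774  0.038 ]
```

View pics/w2.png

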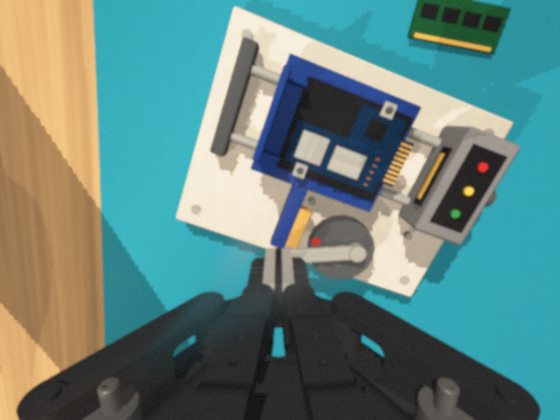

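The knob is hidden behind the fingers. The lever runs from (358,252) towards the fingertips, which confirms the estimated angle of about 0.38 rad. I descend on the inner side of the knob.

Emit:
{"fn": "jog_arm", "kwargs": {
  "moves": [
    {"fingers": 1, "slide": [4, 0, 20], "angular": [0, 0, 0]},
    {"fingers": 1, "slide": [4, 0, 35], "angular": [0, 0, 0]},
    {"fingers": 1, "slide": [4, 0, 45], "angular": [0, 0, 0]},
    {"fingers": 1, "slide": [4, 0, 53], "angular": [0, 0, 0]},
    {"fingers": 1, "slide": [4, 0, 58], "angular": [0, 0, 0]},
    {"fingers": 1, "slide": [4, 0, 60], "angular": [0, 0, 0]},
    {"fingers": 1, "slide": [4, 0, 60], "angular": [0, 0, 0]},
    {"fingers": 1, "slide": [4, 0, 60], "angular": [0, 0, 0]}
  ]
}}

```text
clock: 4.3
tcp_pos: [0.5192, -0.1453, 0.0627]
orientation: [0.0, 0.651, 0.759, 0.0]
wrist_force: [0.2, -0.4, 0.3]
finger_gap: 0.0002
grip_force: 0.0
```

```bash
cat > plan.py <<'E'
# rows: pose pushing knob to cam angle a (deg) with overlap ov mm, in tool axes of the given commanded pose
import sys
from h import *
P=np.array([.5853,-.1684]);PSI=-11.6
def target(a,ov=0,r=.062):
    t=np.radians(PSI+180+a);yaw=PSI+90+a;x=np.radians(yaw)
    return P+r*np.array([np.cos(t),np.sin(t)])+(.020-ov/1000)*np.array([np.cos(x),np.sin(x)]),yaw
s=get_state();q=s["orientation"];M=R.from_quat([q[1],q[2],q[3],q[0]]).as_matrix()
y0=np.degrees(np.arctan2(M[1,0],M[0,0]))
print(s["clock"],s["tcp_pos"],y0,s["wrist_force"].round(1),s["joint_pos"].round(2))
c=s["tcp_pos"][:2]; rel=c-P
x=M[:2,0];print("now tangential/radial mm of tip centre:", np.round(1000*np.array([rel@x,rel@M[:2,1]]),1))
for a in map(float,sys.argv[1:]):
    t,y=target(a);d=1000*(t-c);print(a,np.round([d@M[:2,0],d@M[:2,1]],1),"ang z",round(-(y-y0),1))
E
python3 plan.py 15 20 25 30 35 40 45 50
```

```text
4.3 [ 0.51916053 -0.14532308  0.06273392] 98.72112275889073 [ 0.2 -0.4  0.3] [-0.42  0.37 -0.34  0.86 -0.    1.  ]
now tangential/radial mm of tip centre: [ 32.8 -61.9]
15.0 [-7.2  2. ] ang z 5.3
20.0 [-12.5  -0. ] ang z 0.3
25.0 [-18.   -1.5] ang z -4.7
30.0 [-23.5  -2.6] ang z -9.7
35.0 [-29.2  -3.2] ang z -14.7
40.0 [-34.9  -3.2] ang z -19.7
45.0 [-40.6  -2.8] ang z -24.7
50.0 [-46.2  -1.9] ang z -29.7
```

Emit:
{"fn": "jog_arm", "kwargs": {
  "moves": [
    {"fingers": 1, "slide": [-6, 0, 0], "angular": [0, 0, 0]},
    {"fingers": 1, "slide": [-12, 0, 0], "angular": [0, 0, 0]},
    {"fingers": 1, "slide": [-15, -1, 0], "angular": [0, 0, -2]},
    {"fingers": 1, "slide": [-18, -1.5, 0], "angular": [0, 0, -4.7]},
    {"fingers": 1, "slide": [-21, -2, 0], "angular": [0, 0, -7.2]},
    {"fingers": 1, "slide": [-23.5, -2.6, 0], "angular": [0, 0, -9.7]},
    {"fingers": 1, "slide": [-29, -3.2, 0], "angular": [0, 0, -14.7]},
    {"fingers": 1, "slide": [-35, -3.2, 0], "angular": [0, 0, -19.7]},
    {"fingers": 1, "slide": [-40.5, -2.8, 0], "angular": [0, 0, -24.7]},
    {"fingers": 1, "slide": [-40.5, -2.8, 0], "angular": [0, 0, -24.7]}
  ]
}}

```text
clock: 5.13
tcp_pos: [0.5227, -0.1865, 0.0627]
orientation: [0.0, 0.473, 0.881, 0.0]
wrist_force: [-0.5, -0.3, -0.3]
finger_gap: 0.0
grip_force: 0.0
```

```bash
python3 look.py w3|head -1; python3 plan.py 50 55 60 65 70 75 80 85 90
```

```text
5.1333 [ 0.52269331 -0.18649934  0.06274239] yaw 123.50585880762735 [-0.49  0.39 -0.3   0.87  0.    0.5 ] [-0.5 -0.3 -0.3]
5.5833 [ 0.52215012 -0.18553518  0.06234558] 123.40425982573177 [-0.3  0.7 -0.2] [-0.49  0.39 -0.3   0.87 -0.    0.5 ]
now tangential/radial mm of tip centre: [ 20.5 -62.2]
50.0 [-5.9 -1.4] ang z -5.0
55.0 [-11.5  -2.4] ang z -10.0
60.0 [-17.2  -2.9] ang z -15.0
65.0 [-22.9  -2.9] ang z -20.0
70.0 [-28.5  -2.5] ang z -25.0
75.0 [-34.1  -1.5] ang z -30.0
80.0 [-39.6  -0.1] ang z -35.0
85.0 [-45.    1.8] ang z -40.0
90.0 [-50.2   4.2] ang z -45.0
```

View pics/w3.png

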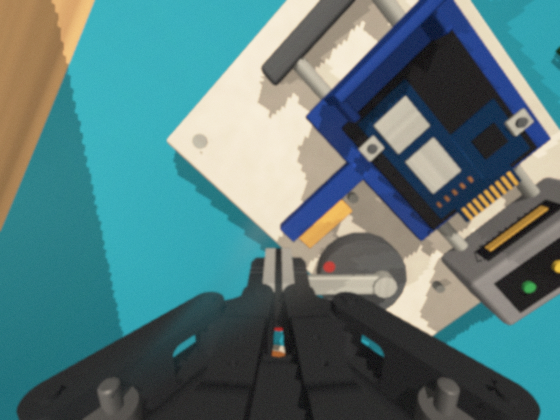

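The lever now lies parallel to the finger face, from (385,287) to (305,283), and has turned with the fingers to about 45°. I continue.

Emit:
{"fn": "jog_arm", "kwargs": {
  "moves": [
    {"fingers": 1, "slide": [-6, -1.4, 0], "angular": [0, 0, -5]},
    {"fingers": 1, "slide": [-11.5, -2.4, 0], "angular": [0, 0, -10]},
    {"fingers": 1, "slide": [-17, -2.9, 0], "angular": [0, 0, -15]},
    {"fingers": 1, "slide": [-23, -2.9, 0], "angular": [0, 0, -20]},
    {"fingers": 1, "slide": [-28.5, -2.5, 0], "angular": [0, 0, -25]},
    {"fingers": 1, "slide": [-34, -1.5, 0], "angular": [0, 0, -30]},
    {"fingers": 1, "slide": [-39.5, 0, 0], "angular": [0, 0, -35]},
    {"fingers": 1, "slide": [-45, 1.8, 0], "angular": [0, 0, -40]},
    {"fingers": 1, "slide": [-50, 4.2, 0], "angular": [0, 0, -45]},
    {"fingers": 1, "slide": [-50, 4.2, 0], "angular": [0, 0, -45]}
  ]
}}

```text
clock: 6.42
tcp_pos: [0.553, -0.2251, 0.0621]
orientation: [-0.0, 0.1, 0.995, 0.0]
wrist_force: [-1.0, -0.1, 1.0]
finger_gap: -0.0
grip_force: 0.3
```

```bash
python3 plan.py 95 100 105 110 115 120 125 130 135
```

```text
6.4167 [ 0.55304589 -0.22510739  0.06209113] 168.52032620782424 [-1.  -0.1  1. ] [-0.52  0.47 -0.19  0.92 -0.   -0.32]
now tangential/radial mm of tip centre: [ 20.3 -62. ]
95.0 [-5.7 -1.5] ang z -4.9
100.0 [-11.3  -2.5] ang z -9.9
105.0 [-16.9  -3.1] ang z -14.9
110.0 [-22.6  -3.1] ang z -19.9
115.0 [-28.3  -2.7] ang z -24.9
120.0 [-33.9  -1.7] ang z -29.9
125.0 [-39.4  -0.3] ang z -34.9
130.0 [-44.7   1.6] ang z -39.9
135.0 [-49.9   3.9] ang z -44.9
```

Emit:
{"fn": "jog_arm", "kwargs": {
  "moves": [
    {"fingers": 1, "slide": [-6, -1.4, 0], "angular": [0, 0, -5]},
    {"fingers": 1, "slide": [-11.5, -2.4, 0], "angular": [0, 0, -10]},
    {"fingers": 1, "slide": [-17, -2.9, 0], "angular": [0, 0, -15]},
    {"fingers": 1, "slide": [-23, -2.9, 0], "angular": [0, 0, -20]},
    {"fingers": 1, "slide": [-28.5, -2.5, 0], "angular": [0, 0, -25]},
    {"fingers": 1, "slide": [-34, -1.5, 0], "angular": [0, 0, -30]},
    {"fingers": 1, "slide": [-39.5, 0, 0], "angular": [0, 0, -35]},
    {"fingers": 1, "slide": [-45, 1.8, 0], "angular": [0, 0, -40]},
    {"fingers": 1, "slide": [-50, 4.2, 0], "angular": [0, 0, -45]},
    {"fingers": 1, "slide": [-50, 4.2, 0], "angular": [0, 0, -45]}
  ]
}}

```text
clock: 7.25
tcp_pos: [0.6031, -0.231, 0.062]
orientation: [-0.0, -0.287, 0.958, -0.0]
wrist_force: [-0.7, -0.4, -0.6]
finger_gap: 0.0001
grip_force: 0.5
```

```bash
python3 look.py w4; python3 plan.py 140 145 150 155 160 165 170 175 180
```

```text
7.25 [ 0.60310848 -0.23096062  0.06204303] yaw -146.58937329382883 [-0.49  0.55 -0.05  0.98 -0.   -1.07] [-0.7 -0.4 -0.6]
cam at [ 0.53961645 -0.27210778  0.19358625] view [ 0.25048196  0.16564883 -0.95384446]
dock [438.9 276.6] 0.79 [ 0.5695 -0.1077  0.    ]
red_knob [434.1 228. ] 0.4 [ 0.5415 -0.1785  0.059 ]
follower_face [429.8 228. ] 0.73 [ 0.5433 -0.1604  0.03  ]
flux_jar [216.5 162.8] 0.66 [ 0.5872 -0.2896  0.    ]
cam [370.1 267.8] 0.87 [ 0.5878 -0.1648  0.016 ]
carriage [449.  269.9] 0.74 [ 0.5612 -0.1054  0.    ]
cam_high [318.5 284.6] 0.87 [ 0.6082 -0.1971  0.038 ]
7.7 [ 0.60296986 -0.23077197  0.06240965] -146.6157253066802 [-0.4 -0.6 -0.3] [-0.49  0.55 -0.05  0.98  0.   -1.07]
now tangential/radial mm of tip centre: [ 19.6 -61.8]
140.0 [-5.1 -1.7] ang z -365.0
145.0 [-10.7  -2.7] ang z -370.0
150.0 [-16.3  -3.3] ang z -375.0
155.0 [-22.   -3.3] ang z -380.0
160.0 [-27.7  -2.8] ang z -385.0
165.0 [-33.3  -1.9] ang z -390.0
170.0 [-38.8  -0.5] ang z -395.0
175.0 [-44.1   1.5] ang z -400.0
180.0 [-49.3   3.8] ang z -405.0
```

View pics/w4.png

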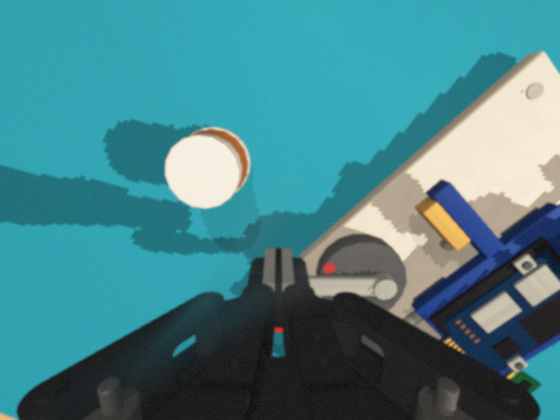

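The lever is still flush with the finger face, with the red dot at (330,268). The jar at (205,168) is clear and the carriage is unmoved. I push on to about 181°.

Emit:
{"fn": "jog_arm", "kwargs": {
  "moves": [
    {"fingers": 1, "slide": [-6, -1.7, 0], "angular": [0, 0, -5]},
    {"fingers": 1, "slide": [-11, -2.7, 0], "angular": [0, 0, -10]},
    {"fingers": 1, "slide": [-16.5, -3.3, 0], "angular": [0, 0, -15]},
    {"fingers": 1, "slide": [-22, -3.3, 0], "angular": [0, 0, -20]},
    {"fingers": 1, "slide": [-28, -2.8, 0], "angular": [0, 0, -25]},
    {"fingers": 1, "slide": [-33.5, -1.9, 0], "angular": [0, 0, -30]},
    {"fingers": 1, "slide": [-39, -0.5, 0], "angular": [0, 0, -35]},
    {"fingers": 1, "slide": [-44.5, 1.5, 0], "angular": [0, 0, -40]},
    {"fingers": 1, "slide": [-50.5, 4, 0], "angular": [0, 0, -45]},
    {"fingers": 1, "slide": [-50.5, 4, 0], "angular": [0, 0, -45]}
  ]
}}

```text
clock: 8.53
tcp_pos: [0.6429, -0.1994, 0.0623]
orientation: [-0.0, -0.633, 0.774, 0.0]
wrist_force: [-1.2, -0.1, -0.9]
finger_gap: -0.0001
grip_force: 0.1
```

```bash
python3 plan.py 180; python3 look.py w5
```

```text
8.5333 [ 0.64287971 -0.19940628  0.06230163] -101.45147968881896 [-1.2 -0.1 -0.9] [-0.42  0.6   0.04  1.01 -0.   -1.79]
now tangential/radial mm of tip centre: [ 19.  -62.6]
180.0 [1.2 0.6] ang z -359.9
8.5333 [ 0.64287971 -0.19940628  0.06230163] yaw -101.45147968881896 [-0.42  0.6   0.04  1.01 -0.   -1.79] [-1.2 -0.1 -0.9]
cam at [ 0.62838189 -0.27364388  0.19382757] view [ 0.05879372  0.29496291 -0.95369816]
dock [392.4 319.4] 0.8 [ 0.57   -0.1044  0.    ]
push_plate [535.9 398.1] 0.87 [ 0.5016 -0.0721  0.051 ]
flux_jar [342.   71.2] 0.57 [ 0.5852 -0.2908  0.    ]
cam [369.7 265.3] 0.61 [ 0.5863 -0.1654  0.016 ]
carriage [401.1 315.2] 0.87 [ 0.563  -0.1071  0.    ]
cam_high [318.8 286.1] 0.78 [ 0.6235 -0.1707  0.038 ]
```

View pics/w5.png

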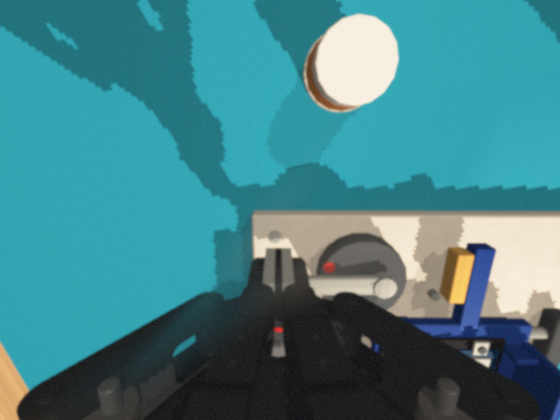

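The lever points straight forward along the dock's axis, from (385,288) to the knob at the fingers. The carriage and follower are still back and the jar is clear. I back off outwards, lift, and go behind the push plate.

Emit:
{"fn": "jog_arm", "kwargs": {
  "moves": [
    {"fingers": 1, "slide": [6, 0, 0], "angular": [0, 0, 0]},
    {"fingers": 1, "slide": [12, 0, 0], "angular": [0, 0, 0]},
    {"fingers": 1, "slide": [12, 0, -40], "angular": [0, 0, 0]},
    {"fingers": 1, "slide": [12, 0, -80], "angular": [0, 0, 0]},
    {"fingers": 1, "slide": [-10, 30, -100], "angular": [0, 0, 7]},
    {"fingers": 1, "slide": [-30, 65, -100], "angular": [0, 0, 14]},
    {"fingers": 1, "slide": [-50, 100, -100], "angular": [0, 0, 21]},
    {"fingers": 1, "slide": [-70, 135, -100], "angular": [0, 0, 28]},
    {"fingers": 1, "slide": [-85, 170, -100], "angular": [0, 0, 35]},
    {"fingers": 1, "slide": [-94, 195, -100], "angular": [0, 0, 42]}
  ]
}}

```text
clock: 9.82
tcp_pos: [0.4677, -0.0669, 0.1622]
orientation: [-0.001, -0.31, 0.951, 0.0]
wrist_force: [0.4, 0.0, -0.0]
finger_gap: -0.0
grip_force: 0.0
```

Emit:
{"fn": "jog_arm", "kwargs": {
  "moves": [
    {"fingers": 1, "slide": [0, 0, 0], "angular": [0, 0, 7]},
    {"fingers": 1, "slide": [0, 0, 0], "angular": [0, 0, 14]},
    {"fingers": 1, "slide": [0, 0, 0], "angular": [0, 0, 21]},
    {"fingers": 1, "slide": [0, 0, 0], "angular": [0, 0, 28]},
    {"fingers": 1, "slide": [0, 0, 0], "angular": [0, 0, 35]},
    {"fingers": 1, "slide": [0, 0, 0], "angular": [0, 0, 42]},
    {"fingers": 1, "slide": [0, 0, 0], "angular": [0, 0, 48]},
    {"fingers": 1, "slide": [0, 0, 0], "angular": [0, 0, 48]}
  ]
}}

```text
clock: 10.48
tcp_pos: [0.4708, -0.0691, 0.1625]
orientation: [0.0, 0.102, 0.995, -0.0]
wrist_force: [0.7, -0.4, 0.5]
finger_gap: 0.0001
grip_force: 0.0
```

```bash
python3 look.py w6; python3 - <<'E'
from h import *
p=read_camera("top")
for k,z in dict(red_knob=.059,cam_high=.038,push_plate=.051,flux_jar=0,cam=.016).items():
    for d in tip_of(k,p)[:1]: print(k,np.round(d["point"],1),round(d["p"],2),at_z(p,d["point"],z).round(4))
s=get_state();q=s["orientation"];M=R.from_quat([q[1],q[2],q[3],q[0]]).as_matrix()
d=1000*(np.array([.470,-.068])-s["tcp_pos"][:2]);print(s["tcp_pos"],d@M[:2,0],d@M[:2,1])
E
```

```text
10.4833 [ 0.47081697 -0.06909503  0.16246821] yaw 168.23449473581547 [-0.31  0.16 -0.35  1.06 -0.   -0.11] [ 0.7 -0.4  0.5]
cam at [ 0.39609094 -0.05218494  0.2939103 ] view [ 0.29500387 -0.06118238 -0.95353523]
push_plate [279.2 240.6] 0.76 [ 0.5027 -0.0732  0.051 ]
follower_face [207.6 278.8] 0.56 [ 0.5388 -0.1558  0.03  ]
flux_jar [117.9 319.6] 0.74 [ 0.5864 -0.2875  0.    ]
carriage [260.6 272. ] 0.95 [ 0.5588 -0.1062  0.    ]
cam_high [260.5 271.7] 0.61 [ 0.5374 -0.0992  0.038 ]
red_knob [400.3 167.6] 0.75 [ 0.6402 -0.1765  0.059 ]
cam_high [399.  178.4] 0.65 [ 0.6222 -0.1772  0.038 ]
push_plate [351.1 239. ] 0.93 [ 0.5023 -0.0761  0.051 ]
flux_jar [449.9 194.4] 0.68 [ 0.5926 -0.2887  0.    ]
cam [393.5 197.9] 0.9 [ 0.5858 -0.1688  0.016 ]
[ 0.47079456 -0.06851783  0.16228889] 0.8822336904431052 0.34805640576830166
```

View pics/w6.png

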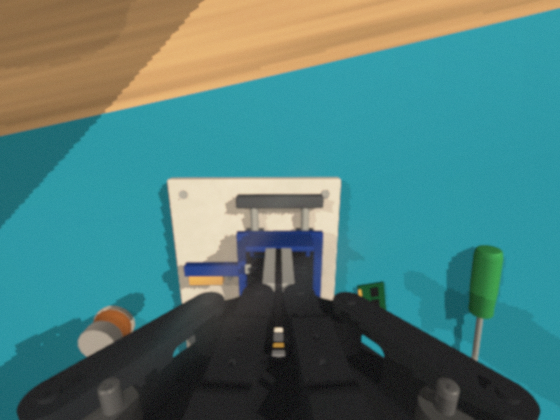

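The fingers are centred on the push plate at (280,240), square to the dock, with the rod end block at (279,201). The knob in the top view gives a cam angle of about 3.2 rad. I descend behind the plate and then push gently.

Emit:
{"fn": "jog_arm", "kwargs": {
  "moves": [
    {"fingers": 1, "slide": [0, 0, 35], "angular": [0, 0, 0]},
    {"fingers": 1, "slide": [0, 0, 65], "angular": [0, 0, 0]},
    {"fingers": 1, "slide": [0, 0, 85], "angular": [0, 0, 0]},
    {"fingers": 1, "slide": [0, 0, 98], "angular": [0, 0, 0]},
    {"fingers": 1, "slide": [0, 0, 105], "angular": [0, 0, 0]},
    {"fingers": 1, "slide": [0, 0, 105], "angular": [0, 0, 0]},
    {"fingers": 1, "slide": [-6, 0, 105], "angular": [0, 0, 0]},
    {"fingers": 1, "slide": [-12, 0, 105], "angular": [0, 0, 0]},
    {"fingers": 1, "slide": [-15, 0, 105], "angular": [0, 0, 0]},
    {"fingers": 1, "slide": [-15, 0, 105], "angular": [0, 0, 0]}
  ]
}}

```text
clock: 12.07
tcp_pos: [0.4877, -0.0722, 0.0584]
orientation: [0.002, 0.101, 0.995, -0.0]
wrist_force: [-0.7, 0.1, 0.9]
finger_gap: -0.0002
grip_force: 0.0
```

Emit:
{"fn": "jog_arm", "kwargs": {
  "moves": [
    {"fingers": 1, "slide": [-2, 0, 0], "angular": [0, 0, 0]},
    {"fingers": 1, "slide": [-4, 0, 0], "angular": [0, 0, 0]},
    {"fingers": 1, "slide": [-6, 0, 0], "angular": [0, 0, 0]},
    {"fingers": 1, "slide": [-8, 0, 0], "angular": [0, 0, 0]},
    {"fingers": 1, "slide": [-10, 0, 0], "angular": [0, 0, 0]},
    {"fingers": 1, "slide": [-12, 0, 0], "angular": [0, 0, 0]},
    {"fingers": 1, "slide": [-14, 0, 0], "angular": [0, 0, 0]},
    {"fingers": 1, "slide": [-16, 0, 0], "angular": [0, 0, 0]},
    {"fingers": 1, "slide": [-18, 0, 0], "angular": [0, 0, 0]},
    {"fingers": 1, "slide": [-20, 0, 0], "angular": [0, 0, 0]}
  ]
}}

```text
clock: 12.9
tcp_pos: [0.5051, -0.0755, 0.0572]
orientation: [-0.0, 0.101, 0.995, 0.0]
wrist_force: [-3.7, 0.7, 2.7]
finger_gap: -0.0001
grip_force: 1.7
```

Emit:
{"fn": "jog_arm", "kwargs": {
  "moves": [
    {"fingers": 1, "slide": [-1, 0, 0], "angular": [0, 0, 0]},
    {"fingers": 1, "slide": [-2, 0, 0], "angular": [0, 0, 0]},
    {"fingers": 1, "slide": [-3, 0, 0], "angular": [0, 0, 0]},
    {"fingers": 1, "slide": [-4, 0, 0], "angular": [0, 0, 0]},
    {"fingers": 1, "slide": [-5, 0, 0], "angular": [0, 0, 0]},
    {"fingers": 1, "slide": [-6, 0, 0], "angular": [0, 0, 0]},
    {"fingers": 1, "slide": [-6, 0, 0], "angular": [0, 0, 0]}
  ]
}}

```text
clock: 13.48
tcp_pos: [0.5111, -0.0767, 0.0572]
orientation: [0.0, 0.101, 0.995, 0.0]
wrist_force: [-2.1, 0.7, -1.3]
finger_gap: -0.0001
grip_force: 1.2
```

Emit:
{"fn": "jog_arm", "kwargs": {
  "moves": [
    {"fingers": 1, "slide": [-0.7, 0, 0], "angular": [0, 0, 0]},
    {"fingers": 1, "slide": [-1.4, 0, 0], "angular": [0, 0, 0]},
    {"fingers": 1, "slide": [-2, 0, 0], "angular": [0, 0, 0]},
    {"fingers": 1, "slide": [-2, 0, 0], "angular": [0, 0, 0]}
  ]
}}

```text
clock: 13.82
tcp_pos: [0.5129, -0.0771, 0.0571]
orientation: [-0.0, 0.101, 0.995, 0.0]
wrist_force: [-2.9, 1.3, -1.1]
finger_gap: 0.0
grip_force: 1.3
```

Emit:
{"fn": "jog_arm", "kwargs": {
  "moves": [
    {"fingers": 1, "slide": [-0.7, 0, 0], "angular": [0, 0, 0]},
    {"fingers": 1, "slide": [-1.4, 0, 0], "angular": [0, 0, 0]},
    {"fingers": 1, "slide": [-1.4, 0, 0], "angular": [0, 0, 0]}
  ]
}}

```text
clock: 14.07
tcp_pos: [0.5143, -0.0774, 0.0572]
orientation: [-0.0, 0.101, 0.995, 0.0]
wrist_force: [-2.7, 0.7, -1.9]
finger_gap: 0.0
grip_force: 1.3
```

Emit:
{"fn": "jog_arm", "kwargs": {
  "moves": [
    {"fingers": 1, "slide": [-0.5, 0, 0], "angular": [0, 0, 0]},
    {"fingers": 1, "slide": [-1, 0, 0], "angular": [0, 0, 0]},
    {"fingers": 1, "slide": [-1.5, 0, 0], "angular": [0, 0, 0]},
    {"fingers": 1, "slide": [-1.5, 0, 0], "angular": [0, 0, 0]}
  ]
}}

```text
clock: 14.4
tcp_pos: [0.5158, -0.0777, 0.0572]
orientation: [-0.0, 0.101, 0.995, -0.0]
wrist_force: [-1.6, 1.6, -2.2]
finger_gap: 0.0001
grip_force: 1.4
```

Emit:
{"fn": "jog_arm", "kwargs": {
  "moves": [
    {"fingers": 1, "slide": [-0.5, 0, 0], "angular": [0, 0, 0]},
    {"fingers": 1, "slide": [-1, 0, 0], "angular": [0, 0, 0]},
    {"fingers": 1, "slide": [-1, 0, 0], "angular": [0, 0, 0]}
  ]
}}

```text
clock: 14.65
tcp_pos: [0.5162, -0.0778, 0.0572]
orientation: [-0.001, 0.101, 0.995, 0.0]
wrist_force: [-4.8, 2.6, -0.0]
finger_gap: 0.0002
grip_force: 2.4
```

Emit:
{"fn": "jog_arm", "kwargs": {
  "moves": [
    {"fingers": 1, "slide": [-0.5, 0, 0], "angular": [0, 0, 0]},
    {"fingers": 1, "slide": [-1, 0, 0], "angular": [0, 0, 0]},
    {"fingers": 1, "slide": [-1, 0, 0], "angular": [0, 0, 0]}
  ]
}}

```text
clock: 14.9
tcp_pos: [0.5162, -0.0778, 0.0572]
orientation: [-0.001, 0.101, 0.995, 0.0]
wrist_force: [-7.8, 2.6, 2.2]
finger_gap: -0.0
grip_force: 3.8
```

Emit:
{"fn": "jog_arm", "kwargs": {
  "moves": [
    {"fingers": 1, "slide": [-0.7, 0, 0], "angular": [0, 0, 0]},
    {"fingers": 1, "slide": [-1.4, 0, 0], "angular": [0, 0, 0]},
    {"fingers": 1, "slide": [-2, 0, 0], "angular": [0, 0, 0]},
    {"fingers": 1, "slide": [-2, 0, 0], "angular": [0, 0, 0]},
    {"fingers": 1, "slide": [-2, 0, 0], "angular": [0, 0, 0]}
  ]
}}

```text
clock: 15.32
tcp_pos: [0.5163, -0.0778, 0.0572]
orientation: [-0.003, 0.101, 0.995, 0.0]
wrist_force: [-12.5, 3.6, 7.9]
finger_gap: -0.0002
grip_force: 6.5
```

A firm stop at 13 N. I back off, lift and check.

Emit:
{"fn": "jog_arm", "kwargs": {
  "moves": [
    {"fingers": 1, "slide": [2, 0, 0], "angular": [0, 0, 0]},
    {"fingers": 1, "slide": [6, 0, 0], "angular": [0, 0, 0]},
    {"fingers": 1, "slide": [16, 0, 0], "angular": [0, 0, 0]},
    {"fingers": 1, "slide": [16, 0, -30], "angular": [0, 0, 0]},
    {"fingers": 1, "slide": [16, 0, -70], "angular": [0, 0, 0]},
    {"fingers": 1, "slide": [16, 0, -110], "angular": [0, 0, 0]},
    {"fingers": 1, "slide": [50, 0, -140], "angular": [0, 0, 0]},
    {"fingers": 1, "slide": [80, 0, -140], "angular": [0, 0, 0]},
    {"fingers": 1, "slide": [80, 0, -140], "angular": [0, 0, 0]},
    {"fingers": 1, "slide": [80, 0, -140], "angular": [0, 0, 0]}
  ]
}}

```text
clock: 16.15
tcp_pos: [0.441, -0.0625, 0.1986]
orientation: [0.002, 0.101, 0.995, -0.001]
wrist_force: [0.8, -0.6, -0.6]
finger_gap: 0.0002
grip_force: 0.0
```

```bash
python3 look.py w7; python3 - <<'E'
from h import *
p=read_camera("top")
for k,z in dict(red_knob=.059,cam=.016,push_plate=.051,carriage=0,dock=0,flux_jar=0,memory_module=0,screwdriver=0).items():
    for d in tip_of(k,p)[:1]: print(k,np.round(d["point"],1),round(d["p"],2),at_z(p,d["point"],z).round(4))
E
```

```text
16.15 [ 0.441002   -0.06253289  0.1985957 ] yaw 168.41022007384174 [-0.32  0.08 -0.35  1.13 -0.   -0.12] [ 0.8 -0.6 -0.6]
cam at [ 0.36578254 -0.04570366  0.3297633 ] view [ 0.29842245 -0.06136632 -0.95245904]
follower_face [216.1 303.3] 0.8 [ 0.5641 -0.1626  0.03  ]
flux_jar [134.3 319.8] 0.56 [ 0.5867 -0.2889  0.    ]
red_knob [401.2 167.8] 0.96 [ 0.6398 -0.1783  0.059 ]
cam [389.3 199.8] 0.61 [ 0.5821 -0.1601  0.016 ]
push_plate [351.8 226.9] 0.85 [ 0.526  -0.0782  0.051 ]
carriage [363.3 200. ] 0.75 [ 0.5848 -0.1093  0.    ]
dock [364.6 207.7] 0.88 [ 0.5688 -0.1115  0.    ]
flux_jar [452.5 193.6] 0.89 [ 0.5942 -0.2942  0.    ]
memory_module [305.3 174.5] 0.87 [0.6407 0.009  0.    ]
screwdriver [249.  171.5] 0.58 [0.6498 0.1261 0.    ]
```

View pics/w7.png

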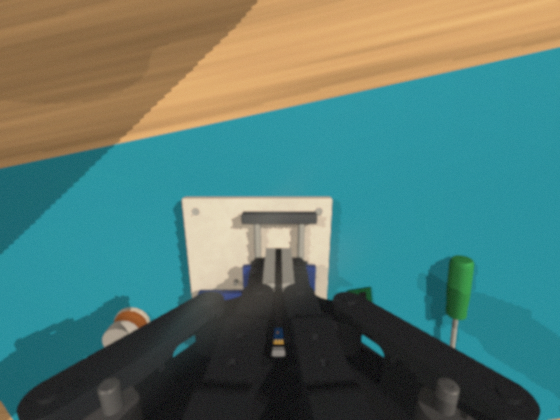

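The rod end block at (279,217) now stands well clear of the carriage. The plate has moved about 26 mm to the hard stop, the cam is still at about 182°, and the loose things have not moved. I hand in.

```bash
python3 -c "
from workcell import *
print(hand_in())"
```

```text
the job is handed in; nothing more can be done
None
```

I turned the cam to its low point (about 182° by the camera), then pushed the carriage forward to a firm stop. The jar, module and screwdriver show no movement, and the job is handed in; `hand_in()` gave no verdict.

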